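# Dial open the lockout box and plug in the interlock plug

## Task

Unlock the bench lockout box with its clock-face dial: turn clockwise, passing 8 o'clock once and stopping on it the second time; then anticlockwise, passing 6 o'clock once and stopping on it the second time; then slowly clockwise until the socket cover springs open and the dial stops dead (where that happens has to be felt). Then plug the block plug fully home in the uncovered socket, let go, and leave the other things on the bench where they are.

Things in the scene. Friction and masses are not known exactly. Their poses are not given: they have to be found in the camera images.
- dial_axis (a point): Centre of the top face of the round black dial (90 mm across, 70 mm above the bench) on a flat grey lockout box fixed to the bench (150 x 270 mm, 60 mm high). Axes are the box's: z up, x to the 12 o'clock mark (the long double mark on the fixed scale plate), y to 9 o'clock. Twelve marks stand round the dial as on a clock seen from above; the steel knob is the dial's pointer
- knob (a point): Centre (half-way up, 90 mm above the bench) of the steel knob on the dial: an upright round post, 16 mm in diameter, 38 mm high, 32 mm from the dial's axis. It spins freely about its own axis, so it can be held firmly and led round like a crank handle without turning the gripper; that takes up to about 4 N. Its direction from the dial's axis is the number dialled
- dial (a joint): Angle of the knob about the dial axis, rad, clockwise from above: 0 at 12 o'clock, pi/2 at 3, pi at 6, 4*pi/3 at 8; counts on past whole turns; starts between 1.6 and 3.4. Stop on 8 and on 6 within 0.15 rad, without overshoot. On the last leg it stops dead somewhere from 9 to 12 o'clock (1.2 to 3.3 rad after 6, differs each time). To start over, go clockwise two turns or more, on to 8
- cover (a joint): Slide of the thin aluminium cover (47 x 42 mm, 3 mm thick) that lies over the socket on the box's top: 0 = shut, 0.042 m = fully open, towards the dial. No handle: its spring opens it by itself when the combination is right (the dial is then locked), and it cannot be forced
- socket (a point): Centre of the socket's mouth, in the plane of the box's top (60 mm above the bench), 145 mm from the dial axis along the box's -y. A rectangular hole, 34 mm along x by 24 mm along y, 26 mm deep, square-edged. Axes as the box's. Steel rails 5 mm high run along y beside it, their inner faces 24.5 mm from its centre in x
- plug_center (a point): Centre (31 mm above the foot) of the loose upright plug, 62 mm high, 0.08-0.17 kg. From the foot up: grey prong 32 (its x) by 22 mm (y), 20 long, the last 5 tapering by 2.5 a side; black flange 40 x 30, 6 thick; black grip 32 (x) by 20 (y), 36 high. Fits either way round, its x along the socket's x, 1 mm play all round. Fully home, the flange lies on the box and this point is 11 mm above the mouth
- jar_center (a point): Amber glass jar with a steel cap, 52 mm across, 75 mm high (bystander); stands on the opposite side of the box from the plug. The point is 37 mm above its foot
- tubes: Wooden base 70 x 260 x 22 mm with four upright glass display tubes, 108 mm high in all, beyond the box (bystander). Origin at the centre of its underside
- driver: Screwdriver, about 170 mm long, lying on the bench (bystander). Origin at its underside
Things that resemble listed ones, but are neither listed nor needed, are in the scene too. What is meant by the part that bears plug_center is not blue, turquoise or yellow, and is the larger of those in its own colour.

How it is judged:
By the outcome, as a careful person would: the job done as asked, in the order asked, and still so for the second after the job is handed in, with the robot touching nothing.
It also fails if it takes over 72 s, if anything falls off the work surface, if the arm or the gripper's body presses on something with over 40 N, if the wrist force passes 120 N, or if a joint passes its speed limit or range.

## Robot

A 7-joint arm with a two-finger parallel gripper is mounted at the origin on the work surface. World frame = base frame: x ahead of the robot, y to its left, z up, the work surface at z = 0. Lengths are in m, angles in rad, forces in N, time in s.
With the tool pointing down it reaches from about 0.425 to 0.925 m from the base axis. Payload 6.8 kg.
Tool frame: the origin (TCP) lies on the centre line of the jaws, within the pads' length; the fingertips stand bot.tip_reach ahead of it and the grasp point (between the pads) lies 3 mm ahead of it (bot.tip_reach is the distance from the TCP to the fingertips, in m); z points along the fingers, y is the line along which they close (so a half turn about z gives the same grasp; the last joint's range is limited). The gripper opens to 85 mm and grips with 20 to 120 N. Pads are 22 mm wide; open, the fingers measure 114 mm over their backs; the gripper's body (76 mm by 85 mm) begins 54 mm behind the grasp point. The pads swing forward as they close: fully open they stand 13 mm farther back than shut.
Start: joints at [1.159, 0.477, 0.022, 1.555, -0.011, 1.109, -0.083], TCP at [0.202, -0.644, 0.253] pointing down, gripper open.
Joint ranges: [-2.96, 2.96], [-0.34, 2.1], [-1.41, 1.46], [0.24, 2.44], [-1.37, 4.51], [0.17, 1.92], [-2.96, 2.96]. Speed limits (rad/s): [2.39, 2.39, 3.14, 3.14, 3.14, 3.14, 3.14].

## Interface

Orientations are given as a unit quaternion [w, x, y, z].
In Python, from station import bot gives the robot as it stands.
- The arm moves only by the tool jog_arm, never from a script. Its argument "deltas" is a list of rows, each a list of 7 numbers: the shift along the world's x, y, z in m, then the turn, a rotation vector about the world's x, y, z in rad, then the opening, from 0 (shut) to 1 (fully open). In form: [[x, y, z, rx, ry, rz, grip], ...]. A call has 1 to 10 rows; each row shifts and turns the commanded pose from where the row before left it; what a row does not reach is not made up. A row lasts 1/10 s, in which the tool goes at most 50 mm and 8.59 degrees, less where a joint would pass 70% of its speed; a pose out of reach is approached as far as the arm can. A call with a gripper value outside its range is refused whole. The fingers move at their own pace and stop on an object; "newtons" is the grip in N (left out, the last holds). Time passes only in rows, so rows that do not move let the fingers close. It gives the time, the measured TCP pose, the force, the opening and the grip force at its end, in the units of the state.
- bot.get_obs(): the state, without advancing time (a new reading comes with each control period).
- bot.read_camera(name): name is "side" or "top" or "wrist"; returns a dict with "img" (384x512x3 uint8, red, green, blue), "K" (3x3 intrinsics, pixels), "dist_coeffs" ([k1, k2, p1, p2, k3] as OpenCV has them; the pictures are not rectified), "eye" and "attitude" of the camera in the world. Camera axes: x right, y down, z forward; pixel columns grow to the right and rows downward; lengths in m; the calibration is good to about 2 mm. A picture is of the moment at which its call begins. There is no depth.
- bot.hand_in(): hands the job in; it is judged then, once.
The state is a dict: "t": time; "q": joint angles; "joint_vel": joint speeds; "joint_torque": joint torques, N m; "eef_pos": TCP position; "tool_rot": TCP orientation; "contact_force": force on the tool from outside, world axes, zero at the start; "torque": the same for the moment, N m; "gripper_width": opening from 0.0 (shut) to 1.0 (fully open); "grasp_force": force on a finger pad.
Only numpy, scipy, OpenCV 4.12 (cv2) and the standard library are available. Lean on these libraries where they do the work, as an engineer would, in place of code of your own. Each camera call takes 0.05 s, during which the arm holds its last target. There are 200 camera calls.

## Working session

There is one attempt and no reset: what is moved stays moved. The work goes in short steps, Python scripts to look and compute and a tool call to move; the robot and the scene stay as the last step left them, time stands still between calls to the robot, and variables do not carry over. Pictures are saved under pics/ and viewed, at most 11 in all, crops included, and the job is handed in when it is done.

Besides the shell and the picture viewer there is one more tool, called after "Emit:" by a JSON object that holds its "api" and its "payload". jog_arm: Moves the arm, as the interface text tells. Its arguments: {"type":"object","properties":{"deltas":{"type":"array"},"newtons":{"type":"number"}},"required":["deltas"]}

```bash
mkdir -p pics; ls; cat > h.py <<'E'
import numpy as np, cv2, json
from station import bot
from scipy.spatial.transform import Rotation as R
def snap(n,f):
    c=bot.read_camera(n); cv2.imwrite(f'pics/{f}.png',c['img'][...,::-1])
    np.savez(f'{f}.npz',**{k:np.array(v) for k,v in c.items()}); return c
def rot(a):
    a=np.array(a,float)
    return a if a.shape==(3,3) else R.from_quat([a[1],a[2],a[3],a[0]]).as_matrix()
def px2w(c,uv,z):
    uv=np.array(uv,float).reshape(-1,1,2)
    n=cv2.undistortPoints(uv,np.array(c['K'],float),np.array(c['dist_coeffs'],float)).reshape(-1,2)
    d=np.c_[n,np.ones(len(n))]@rot(c['attitude']).T; e=np.array(c['eye'])
    return e+d*((z-e[2])/d[:,2:3])
def w2px(c,p):
    A=rot(c['attitude']); e=np.array(c['eye'])
    q=(np.array(p,float).reshape(-1,3)-e)@A
    return cv2.projectPoints(q,np.zeros(3),np.zeros(3),np.array(c['K'],float),np.array(c['dist_coeffs'],float))[0].reshape(-1,2)
E
python3 - <<'E'
from h import *
o=bot.get_obs()
print(o, bot.tip_reach)
for n in("top","side","wrist"):
    c=snap(n,n+'0'); print(n,c['eye'],c['attitude'],c['K'])
a=cv2.imread('pics/top0.png');cv2.imwrite('pics/top0b.png',cv2.resize(a,(800,600),interpolation=cv2.INTER_CUBIC))
a=cv2.imread('pics/side0.png');cv2.imwrite('pics/side0b.png',cv2.resize(a,(800,600),interpolation=cv2.INTER_CUBIC))
E
```

```text
pics
{'t': 0.0, 'q': array([ 1.15892376,  0.47779135,  0.02233041,  1.55648849, -0.01149968,
        1.10930786, -0.08313857]), 'joint_vel': array([-0.00173901,  0.00090571,  0.00085099, -0.00184061,  0.00045744,
       -0.0006115 ,  0.00061958]), 'joint_torque': array([ 1.15183325e-04, -5.96452439e+01,  1.60805516e+00, -2.81201380e+01,
        1.24207433e-02,  9.40084748e-03,  4.13057091e-05]), 'eef_pos': array([ 0.2017277 , -0.64354965,  0.25231574]), 'tool_rot': array([-9.10096356e-04,  9.88487681e-01,  1.51298493e-01, -2.07731026e-04]), 'contact_force': array([ 0.41762903, -0.68972205, -0.61241589]), 'torque': array([-0.00924386, -0.02240395,  0.0193746 ]), 'grasp_force': 0.0, 'gripper_width': 1.00543795603467} 0.022
top [0.43835045 0.01662776 1.31480799] [-0.03234254  0.71235069 -0.69922049  0.05100164] [[452.63228171   0.         250.0354022 ]
 [  0.         452.63228171 192.86975459]
 [  0.           0.           1.        ]]
side [0.14741575 1.01316145 0.75607037] [ 0.09201338 -0.17892883  0.85723668 -0.4739866 ] [[499.20434643   0.         259.67239033]
 [  0.         499.20434643 188.4565853 ]
 [  0.           0.           1.        ]]
wrist [ 0.27764429 -0.61946112  0.37241292] [ 0.12508952  0.79632203 -0.58450864 -0.0925931 ] [[318.55152996   0.         253.03547382]
 [  0.         318.55152996 193.37314389]
 [  0.           0.           1.        ]]
```

View pics/top0b.png

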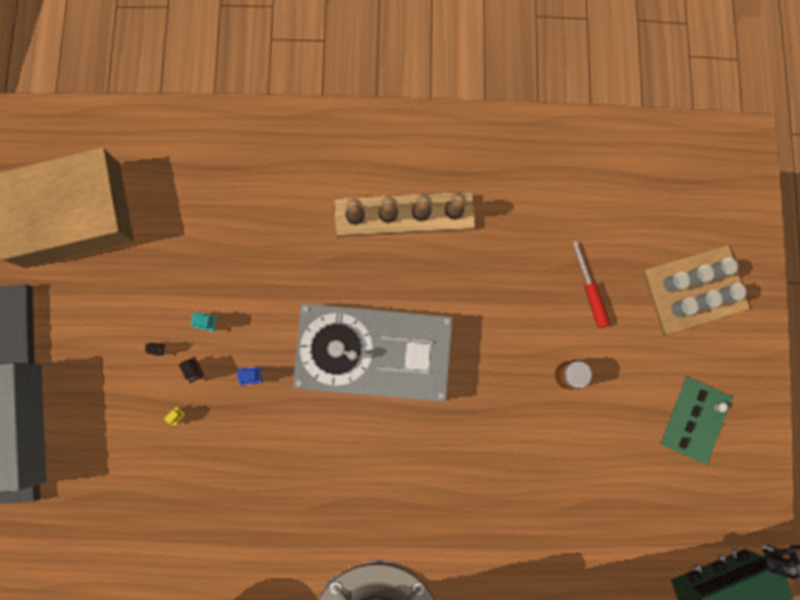

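View pics/side0b.png

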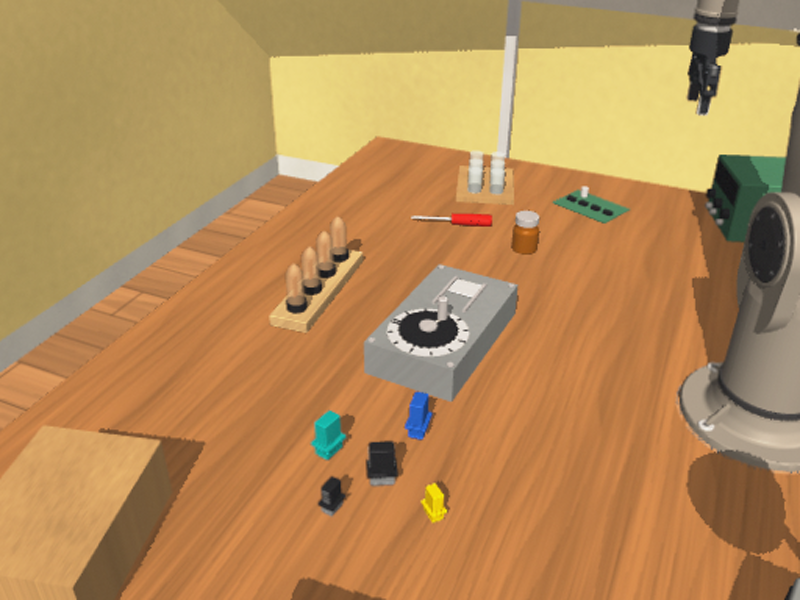

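The top view shows the box with the dial at about (336,349) and the cover at (417,356). The larger black plug is at (191,370), with a smaller black lookalike at (155,349). The jar is at (577,374). I'll enlarge these.

```bash
python3 - <<'E'
import cv2,numpy as np
a=cv2.imread('pics/top0.png')
b=cv2.imread('pics/side0.png')
x=cv2.resize(a[185:265,180:300],None,fx=5,fy=5,interpolation=cv2.INTER_CUBIC)   #600x400
y=cv2.resize(a[210:250,85:145],None,fx=5,fy=5,interpolation=cv2.INTER_CUBIC) #300x200
z=cv2.resize(b[270:310,220:280],None,fx=5,fy=5,interpolation=cv2.INTER_CUBIC) #300x200
im=np.zeros((600,600,3),np.uint8); im[:400]=x; im[400:,:300]=y; im[400:,300:]=z
cv2.imwrite('pics/crop0.png',im)
E
```

```text
(no output)
```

View pics/crop0.png

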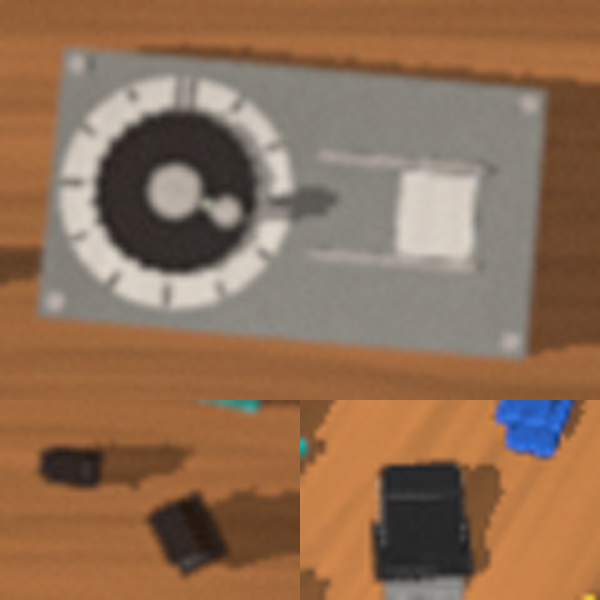

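The crop has the dial centre at (176,191), the knob top at (227,211) and the box's top corners at (65,48), (547,90), (525,357) and (40,316). The big black plug is at about (187,534), rotated roughly 30°.

```bash
python3 - <<'E'
from h import *
c=dict(np.load('top0.npz'))
f=lambda p,x0,y0:(np.array(p,float)+.5)/5-.5+[x0,y0]
cor=px2w(c,f([(65,48),(547,90),(525,357),(40,316)],180,185),.06);print(cor)
d=cor-np.roll(cor,-1,0);print(np.linalg.norm(d,axis=1))
ux=(cor[0]-cor[3])+(cor[1]-cor[2]); uy=(cor[0]-cor[1])+(cor[3]-cor[2])
print('yaw',np.arctan2(ux[1],ux[0]),np.arctan2(-uy[0],uy[1]), 'cen',cor.mean(0))
yaw=(np.arctan2(ux[1],ux[0])*150+np.arctan2(-uy[0],uy[1])*270)/420
Rz=R.from_euler('z',yaw).as_matrix()
dial=px2w(c,f([(176,191)],180,185),.07)[0];ring=px2w(c,f([(176,192)],180,185),.06)[0];knob=px2w(c,f([(227,211)],180,185),.109)[0]
print('dial',dial,ring,'knob',knob, np.linalg.norm((knob-dial)[:2]))
k=Rz.T@(knob-dial); print('dialang',np.arctan2(-k[1],k[0]))
print('sock cover',px2w(c,f([(437,215)],180,185),.062), dial-Rz@[0,.145,0],'yaw',yaw)
print('plug',px2w(c,f([(187,534-400)],85,210),.05),'jar',px2w(c,[(577*.64,374*.64)],.075))
pl=f([(187,534-400)],85,210); print(pl)
# side view cross-check
s=dict(np.load('side0.npz')); print('side knob px*1.5625',w2px(s,knob)*1.5625,w2px(s,dial)*1.5625)
print('plug side: base',px2w(s,f([(425,578-400)],220,270)-[60,0],.02),px2w(s,f([(421,465-400)],220,270)-[60,0],.062))
E
```

```text
[[ 0.58039744  0.14472815  0.06      ]
 [ 0.56219574 -0.12465004  0.06      ]
 [ 0.41386115 -0.1136824   0.06      ]
 [ 0.43167621  0.15400206  0.06      ]]
[0.26999243 0.14873951 0.26827662 0.14901009]
yaw -0.06803536088140483 -0.0669622248128883 cen [0.49703264 0.01509944 0.06      ]
dial [0.50147523 0.08033828 0.07      ] [0.50142889 0.08083622 0.06      ] knob [0.4893895  0.05098543 0.109     ] 0.03174357467397061
dialang 1.8940363565286769
sock cover [[ 0.49129182 -0.06384147  0.062     ]] [ 0.49171752 -0.06433303  0.07      ] yaw -0.06734548769450134
plug [[0.45916359 0.33935374 0.05      ]] jar [[ 0.4626601  -0.34734604  0.075     ]]
[[122.  236.4]]
side knob px*1.5625 [[442.63578494 296.93498263]] [[427.65927824 325.6969766 ]]
plug side: base [[0.45263438 0.35628169 0.02      ]] [[0.462665   0.33778467 0.062     ]]
```

Emit:
{"api": "jog_arm", "payload": {"deltas": [[0.036, 0.034, 0, 0, 0, -0.047, 1], [0.036, 0.034, 0, 0, 0, -0.047, 1], [0.036, 0.034, 0, 0, 0, -0.047, 1], [0.036, 0.034, 0, 0, 0, -0.047, 1], [0.036, 0.034, 0, 0, 0, -0.046, 1], [0.036, 0.034, 0, 0, 0, -0.046, 1], [0.036, 0.034, 0, 0, 0, -0.046, 1], [0.036, 0.034, 0, 0, 0, -0.046, 1], [0, 0.04, 0, 0, 0, 0, 1], [0, 0.04, 0, 0, 0, 0, 1]]}}

```text
t: 1.15
eef_pos: [0.4908, -0.2899, 0.2527]
tool_rot: [-0.0, 0.999, -0.033, -0.0]
contact_force: [0.2, -0.2, 0.1]
gripper_width: 1.0
grasp_force: 0.0
```

Emit:
{"api": "jog_arm", "payload": {"deltas": [[0, 0.043, 0, 0, 0, 0, 1], [0, 0.043, 0, 0, 0, 0, 1], [0, 0.043, 0, 0, 0, 0, 1], [0, 0.043, 0, 0, 0, 0, 1], [0, 0.043, 0, 0, 0, 0, 1], [0, 0.043, 0, 0, 0, 0, 1], [0, 0.043, 0, 0, 0, 0, 1], [0, 0.042, 0, 0, 0, 0, 1], [0, 0, 0, 0, 0, 0, 1], [0, 0, 0, 0, 0, 0, 1]]}}

```text
t: 2.15
eef_pos: [0.4897, 0.0516, 0.2532]
tool_rot: [0.0, 0.999, -0.033, -0.0]
contact_force: [-0.3, -0.4, -0.3]
gripper_width: 1.003
grasp_force: 0.0
```

Emit:
{"api": "jog_arm", "payload": {"deltas": [[0, 0, -0.03, 0, 0, 0, 1], [0, 0, -0.03, 0, 0, 0, 1], [0, 0, -0.03, 0, 0, 0, 1], [0, 0, -0.03, 0, 0, 0, 1], [0, 0, -0.021, 0, 0, 0, 1], [0, 0, -0.01, 0, 0, 0, 1], [0, 0, 0, 0, 0, 0, 1]]}}

```text
t: 2.85
eef_pos: [0.4892, 0.0494, 0.1012]
tool_rot: [0.001, 0.999, -0.035, -0.001]
contact_force: [0.8, -1.1, -0.1]
gripper_width: 1.004
grasp_force: 0.0
```

```bash
python3 - <<'E'
from h import *
c=snap('wrist','w1'); a=c['img'][...,::-1]
cv2.imwrite('pics/w1b.png',cv2.resize(a,(800,600)))
print(w2px(c,[[.4894,.0510,.109],[.5015,.0803,.07]])*1.5625)
E
```

```text
[[392.32546718 456.60699634]
 [302.37559433 360.37773712]]
```

View pics/w1b.png

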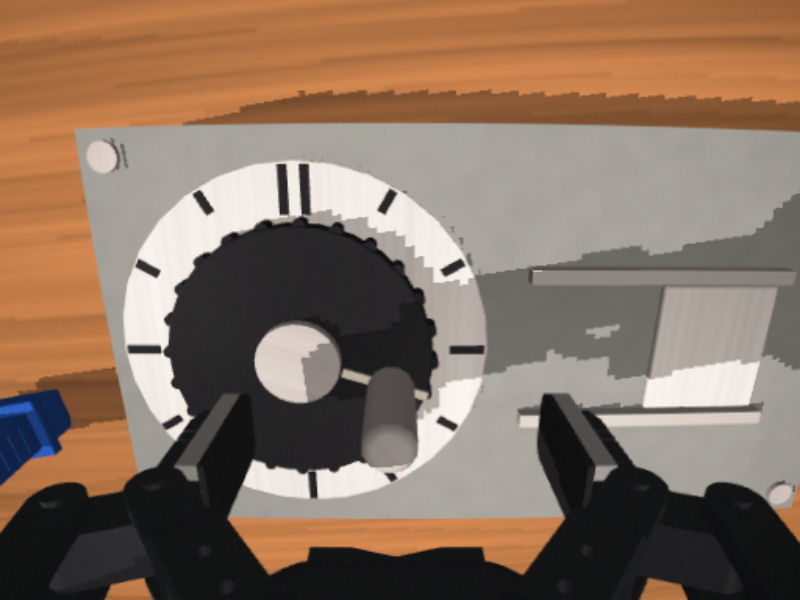

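The wrist view shows the knob post, top at about (390,447), standing between the open fingers. The dial hub is at (297,362) against a predicted (302,360). The pose estimate holds, so I'll grip the knob.

Emit:
{"api": "jog_arm", "payload": {"deltas": [[0, 0, 0, 0, 0, 0, 0], [0, 0, 0, 0, 0, 0, 0], [0, 0, 0, 0, 0, 0, 0], [0, 0, 0, 0, 0, 0, 0], [0, 0, 0, 0, 0, 0, 0], [0, 0, 0, 0, 0, 0, 0]], "newtons": 50}}

```text
t: 3.5
eef_pos: [0.4902, 0.0511, 0.1028]
tool_rot: [-0.0, 0.999, -0.034, 0.0]
contact_force: [-1.0, -0.1, 4.9]
gripper_width: 0.167
grasp_force: 48.7
```

```bash
cat > arc.py <<'E'
# usage: arc.py start_angle end_angle n  -> rounded world steps along the crank circle (yaw -0.067, r 32 mm)
import sys,numpy as np
a,b,n=float(sys.argv[1]),float(sys.argv[2]),int(sys.argv[3])
t=np.linspace(a,b,n+1)+0.067
p=np.round(.032*np.c_[np.cos(t),-np.sin(t)],4)
for i,s in enumerate(np.diff(p,axis=0)):print(f"[{s[0]:.4f}, {s[1]:.4f}]",end='\n' if i%10==9 else ' ')
E
cat > ang.py <<'E'
from h import *
import sys
cx,cy=map(float,sys.argv[1:3])
o=bot.get_obs();p=o['eef_pos']
print(o['t'],p,'ang',(np.arctan2(-(p[1]-cy),p[0]-cx)-.067)%(2*np.pi),'r',np.hypot(p[0]-cx,p[1]-cy),o['contact_force'],o['grasp_force'],o['gripper_width'])
E
python3 ang.py .5015 .0803; python3 arc.py 1.89 10.47 30
```

```text
3.5 [0.49019156 0.05107985 0.10275243] ang 1.8730530561187497 r 0.03133205585637092 [-0.99056007 -0.05436508  4.94730284] 48.66449520341121 0.16684895119178694
[-0.0078, 0.0046] [-0.0063, 0.0066] [-0.0041, 0.0081] [-0.0017, 0.0090] [0.0010, 0.0091] [0.0034, 0.0084] [0.0057, 0.0071] [0.0075, 0.0053] [0.0086, 0.0029] [0.0091, 0.0003]
[0.0089, -0.0022] [0.0078, -0.0046] [0.0063, -0.0067] [0.0041, -0.0082] [0.0016, -0.0089] [-0.0010, -0.0091] [-0.0035, -0.0084] [-0.0057, -0.0071] [-0.0075, -0.0052] [-0.0087, -0.0029]
[-0.0091, -0.0003] [-0.0088, 0.0023] [-0.0078, 0.0046] [-0.0062, 0.0067] [-0.0041, 0.0082] [-0.0016, 0.0090] [0.0010, 0.0090] [0.0036, 0.0085] [0.0057, 0.0070] [0.0075, 0.0052]
```

Emit:
{"api": "jog_arm", "payload": {"deltas": [[-0.0078, 0.0046, 0, 0, 0, 0, 0], [-0.0063, 0.0066, 0, 0, 0, 0, 0], [-0.0041, 0.0081, 0, 0, 0, 0, 0], [-0.0017, 0.009, 0, 0, 0, 0, 0], [0.001, 0.0091, 0, 0, 0, 0, 0], [0.0034, 0.0084, 0, 0, 0, 0, 0], [0.0057, 0.0071, 0, 0, 0, 0, 0], [0.0075, 0.0053, 0, 0, 0, 0, 0], [0.0086, 0.0029, 0, 0, 0, 0, 0], [0.0091, 0.0003, 0, 0, 0, 0, 0]]}}

```text
t: 4.5
eef_pos: [0.5052, 0.1129, 0.1027]
tool_rot: [0.0, 0.999, -0.034, -0.0]
contact_force: [-1.8, -2.5, 9.7]
gripper_width: 0.171
grasp_force: 49.6
```

```bash
python3 ang.py .5015 .0803
```

```text
4.5 [0.50520015 0.11285636 0.10265111] ang 4.758557131813225 r 0.032765955276807104 [-1.842834   -2.48314627  9.73940044] 49.626080209272914 0.17069927458928943
```

Emit:
{"api": "jog_arm", "payload": {"deltas": [[0.0089, -0.0022, 0, 0, 0, 0, 0], [0.0078, -0.0046, 0, 0, 0, 0, 0], [0.0063, -0.0067, 0, 0, 0, 0, 0], [0.0041, -0.0082, 0, 0, 0, 0, 0], [0.0016, -0.0089, 0, 0, 0, 0, 0], [-0.001, -0.0091, 0, 0, 0, 0, 0], [-0.0035, -0.0084, 0, 0, 0, 0, 0], [-0.0057, -0.0071, 0, 0, 0, 0, 0], [-0.0075, -0.0052, 0, 0, 0, 0, 0], [-0.0087, -0.0029, 0, 0, 0, 0, 0]]}}

```text
t: 5.5
eef_pos: [0.5076, 0.0491, 0.1027]
tool_rot: [-0.0, 0.999, -0.034, 0.001]
contact_force: [1.0, 4.8, 7.0]
gripper_width: 0.173
grasp_force: 49.4
```

Emit:
{"api": "jog_arm", "payload": {"deltas": [[-0.0091, -0.0003, 0, 0, 0, 0, 0], [-0.0088, 0.0023, 0, 0, 0, 0, 0], [-0.0078, 0.0046, 0, 0, 0, 0, 0], [-0.0062, 0.0067, 0, 0, 0, 0, 0], [-0.0041, 0.0082, 0, 0, 0, 0, 0], [-0.0016, 0.009, 0, 0, 0, 0, 0], [0.001, 0.009, 0, 0, 0, 0, 0], [0, 0, 0, 0, 0, 0, 0], [0, 0, 0, 0, 0, 0, 0]]}}

```text
t: 6.4
eef_pos: [0.4706, 0.0882, 0.1026]
tool_rot: [0.001, 0.999, -0.034, -0.0]
contact_force: [1.1, -0.3, 9.4]
gripper_width: 0.166
grasp_force: 49.9
```

```bash
python3 ang.py .5015 .0803;  python3 - <<'E'
from h import *
for n in('top','wrist'): snap(n,n+'2')
a=cv2.imread('pics/wrist2.png'); cv2.imwrite('pics/w2b.png',cv2.resize(a,(800,600)))
E
```

```text
6.4 [0.47064535 0.08817915 0.10263589] ang 3.3246127862091854 r 0.0318447877156563 [ 1.09019631 -0.29354673  9.38922693] 49.91921778651886 0.16630765068143624
```

View pics/w2b.png

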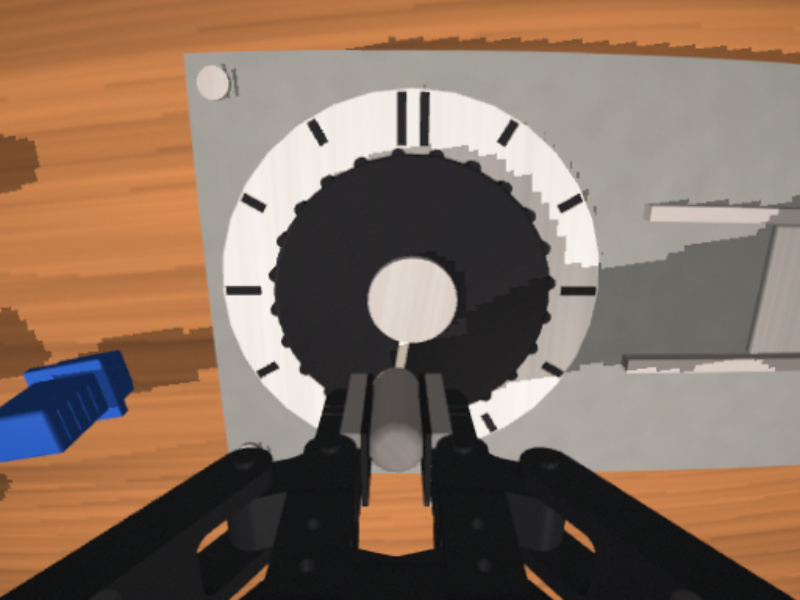

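The wrist view shows the knob just past 6 o'clock, with the spoke running from the hub (412,300) to (403,355). That agrees with the computed 3.32 rad. I'll finish slowly to 8 and hold there, then work out the anticlockwise leg.

Emit:
{"api": "jog_arm", "payload": {"deltas": [[0.0036, 0.0085, 0, 0, 0, 0, 0], [0.0028, 0.0036, 0, 0, 0, 0, 0], [0.0029, 0.0034, 0, 0, 0, 0, 0], [0.0036, 0.0028, 0, 0, 0, 0, 0], [0.0035, 0.0022, 0, 0, 0, 0, 0], [0, 0, 0, 0, 0, 0, 0], [0, 0, 0, 0, 0, 0, 0], [0, 0, 0, 0, 0, 0, 0]]}}

```text
t: 7.3
eef_pos: [0.4856, 0.1084, 0.1025]
tool_rot: [0.001, 0.999, -0.034, -0.001]
contact_force: [-3.3, -0.4, 14.1]
gripper_width: 0.168
grasp_force: 50.4
```

```bash
python3 ang.py .5015 .0804; python3 - <<'E'
import numpy as np
from scipy.optimize import least_squares
from station import bot
p=bot.get_obs()['eef_pos']
P=np.array([(0.4902,.0511),(0.5052,.1129),(0.5076,.0491),(0.4706,.0882),p[:2]])
print(least_squares(lambda c:np.hypot(*(P-c).T)-.032,[.5015,.0803]).x)
E
python3 arc.py 10.45 3.15 26; python3 arc.py 3.14 6.44 55
```

```text
7.3 [0.48560048 0.10844788 0.10252897] ang 4.129685730993875 r 0.032240940803337705 [-3.32996166 -0.42573779 14.09491282] 50.44928609859198 0.1682082274215717
[0.50183642 0.08086351]
[-0.0073, -0.0052] [-0.0056, -0.0070] [-0.0034, -0.0083] [-0.0010, -0.0089] [0.0015, -0.0088] [0.0040, -0.0081] [0.0059, -0.0066] [0.0076, -0.0048] [0.0087, -0.0024] [0.0089, 0.0000]
[0.0086, 0.0026] [0.0076, 0.0048] [0.0059, 0.0067] [0.0038, 0.0081] [0.0015, 0.0088] [-0.0011, 0.0089] [-0.0034, 0.0082] [-0.0057, 0.0070] [-0.0073, 0.0051] [-0.0085, 0.0029]
[-0.0089, 0.0005] [-0.0087, -0.0021] [-0.0078, -0.0044] [-0.0063, -0.0064] [-0.0043, -0.0078] [-0.0019, -0.0088] [0.0002, 0.0019] [0.0002, 0.0019] [0.0005, 0.0019] [0.0005, 0.0018] [0.0006, 0.0018] [0.0008, 0.0018] [0.0008, 0.0017] [0.0009, 0.0017] [0.0011, 0.0016] [0.0011, 0.0016]
[0.0013, 0.0014] [0.0013, 0.0014] [0.0014, 0.0013] [0.0014, 0.0013] [0.0016, 0.0011] [0.0016, 0.0011] [0.0017, 0.0009] [0.0017, 0.0008] [0.0018, 0.0008] [0.0018, 0.0006]
[0.0018, 0.0005] [0.0019, 0.0005] [0.0019, 0.0002] [0.0019, 0.0002] [0.0019, 0.0001] [0.0019, 0.0000] [0.0020, -0.0002] [0.0019, -0.0003] [0.0018, -0.0004] [0.0019, -0.0005]
[0.0018, -0.0006] [0.0018, -0.0007] [0.0017, -0.0008] [0.0017, -0.0010] [0.0016, -0.0010] [0.0016, -0.0011] [0.0015, -0.0012] [0.0014, -0.0013] [0.0013, -0.0014] [0.0013, -0.0015]
[0.0011, -0.0015] [0.0011, -0.0016] [0.0009, -0.0017] [0.0009, -0.0017] [0.0008, -0.0017] [0.0006, -0.0018] [0.0006, -0.0019] [0.0004, -0.0019] [0.0003, -0.0019] [0.0002, -0.0019]
[0.0001, -0.0019] [0.0000, -0.0019] [-0.0002, -0.0019] [-0.0002, -0.0019] [-0.0004, -0.0019]
```

Measured about 4.11–4.13 rad, against 4.19 for 8 o'clock. I'll nudge it forward a little.

Emit:
{"api": "jog_arm", "payload": {"deltas": [[0.001, 0.0006, 0.001, 0, 0, 0, 0], [0.001, 0.0006, 0, 0, 0, 0, 0], [0, 0, 0, 0, 0, 0, 0], [0, 0, 0, 0, 0, 0, 0]]}}

```text
t: 7.7
eef_pos: [0.4864, 0.1089, 0.1026]
tool_rot: [0.002, 0.999, -0.034, -0.003]
contact_force: [-5.1, -1.5, 9.1]
gripper_width: 0.167
grasp_force: 50.1
```

```bash
python3 ang.py .5018 .0809;  python3 - <<'E'
from h import *
c=snap('wrist','wrist3')
a=cv2.imread('pics/wrist3.png'); cv2.imwrite('pics/w3b.png',cv2.resize(a,(800,600)))
E
```

```text
7.7 [0.48639535 0.10890395 0.10264391] ang 4.142477947965926 r 0.03196129781231071 [-5.14465231 -1.50521075  9.05214898] 50.05645793862641 0.16704937617807394
```

View pics/w3b.png

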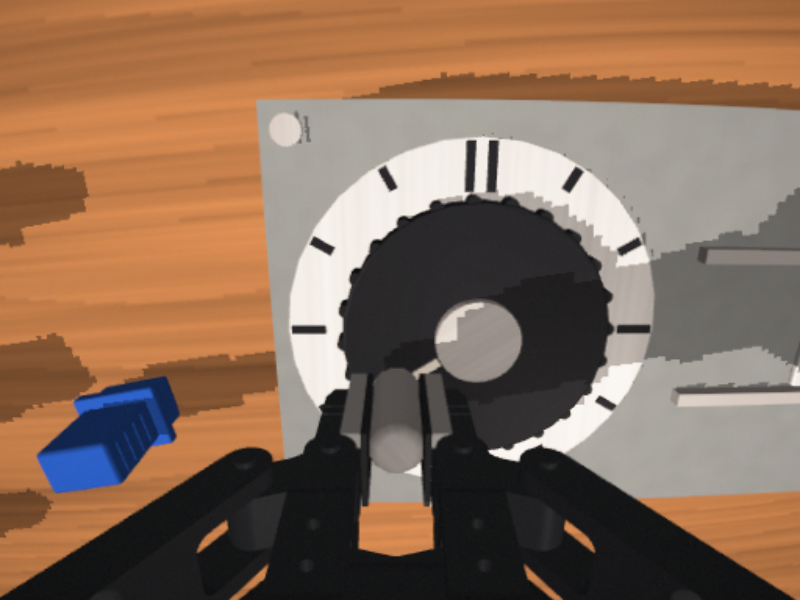

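The wrist view shows the spoke leaving the hub (478,341) towards (415,373). I'll turn that into an angle using the scale marks.

```bash
python3 - <<'E'
from h import *
c=dict(np.load('wrist3.npz'))
p=px2w(c,(np.array([(482,165),(309,329),(633,328)])+.5)*.64-.5,.06)[:,:2]
s=px2w(c,(np.array([(438,361),(415,373)])+.5)*.64-.5,.072)[:,:2]
m=(p[1]+p[2])/2; print(p,m)
y=p[1]-p[2]; yaw=np.arctan2(-y[0],y[1]); print('yaw',yaw)
d=s[1]-s[0]; print('spoke',(np.arctan2(-d[1],d[0])+yaw)%6.283)
e=s[1]-m; print('from center',(np.arctan2(-e[1],e[0])+yaw)%6.283, s)
E
```

```text
[[0.55687941 0.07727726]
 [0.50537726 0.13858332]
 [0.49764172 0.02413581]] [0.50150949 0.08135957]
yaw -0.06748768746480091
spoke 4.188434056484991
from center 4.21753682257553 [[0.4956406  0.09486584]
 [0.49179124 0.10270845]]
```

Emit:
{"api": "jog_arm", "payload": {"deltas": [[-0.0073, -0.0052, 0, 0, 0, 0, 0], [-0.0056, -0.007, 0, 0, 0, 0, 0], [-0.0034, -0.0083, 0, 0, 0, 0, 0], [-0.001, -0.0089, 0, 0, 0, 0, 0], [0.0015, -0.0088, 0, 0, 0, 0, 0], [0.004, -0.0081, 0, 0, 0, 0, 0], [0.0059, -0.0066, 0, 0, 0, 0, 0], [0.0076, -0.0048, 0, 0, 0, 0, 0], [0.0087, -0.0024, 0, 0, 0, 0, 0], [0.0089, 0, 0, 0, 0, 0, 0]]}}

```text
t: 8.75
eef_pos: [0.5097, 0.0498, 0.103]
tool_rot: [-0.0, 0.999, -0.034, 0.0]
contact_force: [-2.0, 2.3, -4.1]
gripper_width: 0.166
grasp_force: 48.8
```

Emit:
{"api": "jog_arm", "payload": {"deltas": [[0.0086, 0.0026, 0, 0, 0, 0, 0], [0.0076, 0.0048, 0, 0, 0, 0, 0], [0.0059, 0.0067, 0, 0, 0, 0, 0], [0.0038, 0.0081, 0, 0, 0, 0, 0], [0.0015, 0.0088, 0, 0, 0, 0, 0], [-0.0011, 0.0089, 0, 0, 0, 0, 0], [-0.0034, 0.0082, 0, 0, 0, 0, 0], [-0.0057, 0.007, 0, 0, 0, 0, 0], [-0.0073, 0.0051, 0, 0, 0, 0, 0], [-0.0085, 0.0029, 0, 0, 0, 0, 0]]}}

```text
t: 9.75
eef_pos: [0.511, 0.1117, 0.103]
tool_rot: [0.001, 0.999, -0.035, 0.001]
contact_force: [2.4, -5.5, -9.1]
gripper_width: 0.167
grasp_force: 48.8
```

Emit:
{"api": "jog_arm", "payload": {"deltas": [[-0.0089, 0.0005, 0, 0, 0, 0, 0], [-0.0087, -0.0021, 0, 0, 0, 0, 0], [-0.0078, -0.0044, 0, 0, 0, 0, 0], [-0.0063, -0.0064, 0, 0, 0, 0, 0], [-0.0022, -0.0039, 0, 0, 0, 0, 0], [-0.0021, -0.0039, 0, 0, 0, 0, 0], [-0.001, -0.004, 0, 0, 0, 0, 0], [0, 0, 0, 0, 0, 0, 0], [0, 0, 0, 0, 0, 0, 0]]}}

```text
t: 10.65
eef_pos: [0.4717, 0.0906, 0.103]
tool_rot: [-0.0, 0.999, -0.033, -0.001]
contact_force: [-4.8, 4.7, -4.5]
gripper_width: 0.167
grasp_force: 50.2
```

```bash
python3 ang.py .5016 .0810
```

```text
10.65 [0.47167757 0.0906256  0.10300828] ang 3.3858235242197168 r 0.03143253571791734 [-4.75463191  4.70915951 -4.47776752] 50.19107951084152 0.16706284626110965
```

Emit:
{"api": "jog_arm", "payload": {"deltas": [[-0.0003, -0.0025, 0, 0, 0, 0, 0], [-0.0002, -0.0025, 0, 0, 0, 0, 0], [0, -0.001, 0, 0, 0, 0, 0], [0, -0.0005, 0, 0, 0, 0, 0], [0, 0, 0, 0, 0, 0, 0], [0, 0, 0, 0, 0, 0, 0]]}}

```text
t: 11.25
eef_pos: [0.4704, 0.0844, 0.103]
tool_rot: [-0.0, 0.999, -0.033, -0.002]
contact_force: [-7.5, 6.0, -2.0]
gripper_width: 0.167
grasp_force: 50.4
```

```bash
python3 ang.py .5016 .0810;  python3 - <<'E'
from h import *
c=snap('wrist','wrist4')
a=cv2.imread('pics/wrist4.png'); cv2.imwrite('pics/w4b.png',cv2.resize(a,(800,600)))
E
```

```text
11.25 [0.47043954 0.0844389  0.10297122] ang 3.1845087989115854 r 0.03134964500202577 [-7.49633465  6.0398306  -1.96590757] 50.424044692190364 0.16707937175042975
```

View pics/w4b.png

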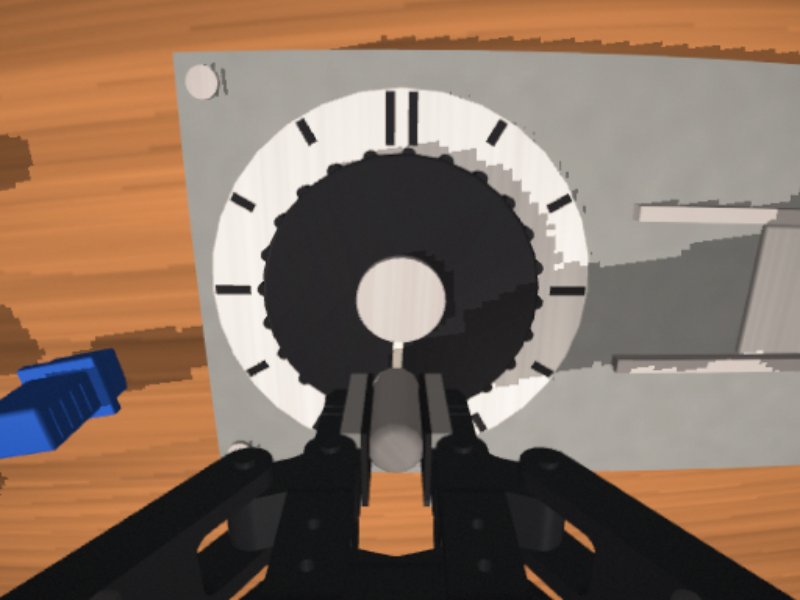

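The wrist view has the spoke nearly straight down at 6: hub (401,300), spoke (397,355), 12 mark (402,118). That is about 3.18 rad. Next is the slow clockwise leg.

Emit:
{"api": "jog_arm", "payload": {"deltas": [[0.0002, 0.0019, 0, 0, 0, 0, 0], [0.0002, 0.0019, 0, 0, 0, 0, 0], [0.0005, 0.0019, 0, 0, 0, 0, 0], [0.0005, 0.0018, 0, 0, 0, 0, 0], [0.0006, 0.0018, 0, 0, 0, 0, 0], [0.0008, 0.0018, 0, 0, 0, 0, 0], [0.0008, 0.0017, 0, 0, 0, 0, 0], [0.0009, 0.0017, 0, 0, 0, 0, 0], [0.0011, 0.0016, 0, 0, 0, 0, 0], [0.0011, 0.0016, 0, 0, 0, 0, 0]]}}

```text
t: 12.3
eef_pos: [0.4767, 0.1003, 0.1029]
tool_rot: [0.001, 0.999, -0.034, -0.003]
contact_force: [-9.1, 0.0, 0.6]
gripper_width: 0.169
grasp_force: 50.6
```

Emit:
{"api": "jog_arm", "payload": {"deltas": [[0.0013, 0.0014, 0, 0, 0, 0, 0], [0.0013, 0.0014, 0, 0, 0, 0, 0], [0.0014, 0.0013, 0, 0, 0, 0, 0], [0.0014, 0.0013, 0, 0, 0, 0, 0], [0.0016, 0.0011, 0, 0, 0, 0, 0], [0.0016, 0.0011, 0, 0, 0, 0, 0], [0.0017, 0.0009, 0, 0, 0, 0, 0], [0.0017, 0.0008, 0, 0, 0, 0, 0]]}}

```text
t: 13.1
eef_pos: [0.4896, 0.1102, 0.1029]
tool_rot: [0.0, 0.999, -0.033, -0.002]
contact_force: [-6.1, 1.6, -2.5]
gripper_width: 0.168
grasp_force: 50.3
```

```bash
python3 ang.py .5016 .0810
```

```text
13.1 [0.48959205 0.11024217 0.10294872] ang 4.255745528935198 r 0.03161162906587195 [-6.10231597  1.58438534 -2.54685065] 50.277611712226644 0.16752334823339243
```

Emit:
{"api": "jog_arm", "payload": {"deltas": [[0.0009, 0.0004, 0, 0, 0, 0, 0], [0.0009, 0.0004, 0, 0, 0, 0, 0], [0.0009, 0.0003, 0, 0, 0, 0, 0], [0.0009, 0.0003, 0, 0, 0, 0, 0], [0.0009, 0.0003, 0, 0, 0, 0, 0], [0.0009, 0.0002, 0, 0, 0, 0, 0], [0.0009, 0.0003, 0, 0, 0, 0, 0], [0.001, 0.0002, 0, 0, 0, 0, 0], [0.0009, 0.0001, 0, 0, 0, 0, 0], [0.001, 0.0001, 0, 0, 0, 0, 0]]}}

```text
t: 14.1
eef_pos: [0.4998, 0.1127, 0.103]
tool_rot: [-0.0, 0.999, -0.034, -0.001]
contact_force: [-4.6, 3.5, -5.4]
gripper_width: 0.169
grasp_force: 50.0
```

Emit:
{"api": "jog_arm", "payload": {"deltas": [[0.0009, 0.0001, 0, 0, 0, 0, 0], [0.001, 0.0001, 0, 0, 0, 0, 0], [0.0009, 0.0001, 0, 0, 0, 0, 0], [0.001, 0, 0, 0, 0, 0, 0], [0.0009, 0, 0, 0, 0, 0, 0], [0.001, 0, 0, 0, 0, 0, 0], [0.001, -0.0001, 0, 0, 0, 0, 0], [0.001, -0.0001, 0, 0, 0, 0, 0], [0.0009, -0.0001, 0, 0, 0, 0, 0], [0.001, -0.0002, 0, 0, 0, 0, 0]]}}

```text
t: 15.1
eef_pos: [0.5101, 0.1117, 0.1031]
tool_rot: [0.0, 0.999, -0.034, -0.0]
contact_force: [-4.1, 2.7, -9.4]
gripper_width: 0.168
grasp_force: 49.5
```

```bash
python3 ang.py .5016 .0810
```

```text
15.1 [0.51006333 0.11172506 0.10311813] ang 4.914176969289116 r 0.0318693763982041 [-4.05402352  2.68181864 -9.41816348] 49.54623174271546 0.16840055135810142
```

Emit:
{"api": "jog_arm", "payload": {"deltas": [[0.0009, -0.0003, -0.0005, 0, 0, 0, 0], [0.0009, -0.0003, 0, 0, 0, 0, 0], [0.0009, -0.0003, 0, 0, 0, 0, 0], [0.0009, -0.0003, 0, 0, 0, 0, 0], [0.0009, -0.0004, 0, 0, 0, 0, 0], [0.0009, -0.0004, 0, 0, 0, 0, 0], [0.0008, -0.0004, 0, 0, 0, 0, 0], [0.0009, -0.0004, 0, 0, 0, 0, 0], [0.0008, -0.0005, 0, 0, 0, 0, 0], [0.0008, -0.0005, 0, 0, 0, 0, 0]]}}

```text
t: 16.1
eef_pos: [0.519, 0.108, 0.103]
tool_rot: [0.0, 0.999, -0.034, 0.0]
contact_force: [-4.1, -0.2, -3.1]
gripper_width: 0.167
grasp_force: 50.4
```

Emit:
{"api": "jog_arm", "payload": {"deltas": [[0.0008, -0.0005, 0, 0, 0, 0, 0], [0.0008, -0.0005, 0, 0, 0, 0, 0], [0.0008, -0.0005, 0, 0, 0, 0, 0], [0.0008, -0.0006, 0, 0, 0, 0, 0], [0.0007, -0.0006, 0, 0, 0, 0, 0], [0.0008, -0.0006, 0, 0, 0, 0, 0], [0, 0, 0, 0, 0, 0, 0]]}}

```text
t: 16.8
eef_pos: [0.5237, 0.1045, 0.1029]
tool_rot: [0.0, 0.999, -0.034, 0.0]
contact_force: [-5.6, 0.0, -0.5]
gripper_width: 0.165
grasp_force: 50.6
```

```bash
python3 ang.py .5016 .0810
```

```text
16.8 [0.52366495 0.1044885  0.10287493] ang 5.3995472313807396 r 0.032226874797767396 [-5.56163496  0.044583   -0.54099829] 50.57939349557273 0.16508161197716298
```

Not stopped yet, so I'll continue slowly.

Emit:
{"api": "jog_arm", "payload": {"deltas": [[0.0007, -0.0006, 0, 0, 0, 0, 0], [0.0007, -0.0007, 0, 0, 0, 0, 0], [0.0007, -0.0007, 0, 0, 0, 0, 0], [0.0006, -0.0007, 0, 0, 0, 0, 0], [0.0007, -0.0007, 0, 0, 0, 0, 0], [0.0006, -0.0008, 0, 0, 0, 0, 0], [0.0006, -0.0007, 0, 0, 0, 0, 0], [0.0005, -0.0008, 0, 0, 0, 0, 0]]}}

```text
t: 17.6
eef_pos: [0.5283, 0.0993, 0.1029]
tool_rot: [-0.0, 0.999, -0.034, -0.0]
contact_force: [-6.7, 1.1, 1.2]
gripper_width: 0.17
grasp_force: 50.7
```

```bash
python3 ang.py .5016 .0810
```

```text
17.6 [0.5282603  0.09928344 0.10285521] ang 5.615058162009438 r 0.032327318893588856 [-6.72042032  1.07059098  1.20355516] 50.70458489935845 0.17008286686434698
```

Emit:
{"api": "jog_arm", "payload": {"deltas": [[0.0005, -0.0008, 0, 0, 0, 0, 0], [0.0005, -0.0008, 0, 0, 0, 0, 0], [0.0004, -0.0008, 0, 0, 0, 0, 0], [0.0004, -0.0009, 0, 0, 0, 0, 0], [0.0004, -0.0008, 0, 0, 0, 0, 0], [0.0004, -0.0009, 0, 0, 0, 0, 0], [0.0004, -0.0009, 0, 0, 0, 0, 0], [0.0004, -0.0009, 0, 0, 0, 0, 0]]}}

```text
t: 18.4
eef_pos: [0.5321, 0.0919, 0.1029]
tool_rot: [0.0, 0.999, -0.034, 0.0]
contact_force: [-4.2, -0.8, -0.5]
gripper_width: 0.162
grasp_force: 50.6
```

```bash
python3 ang.py .5016 .0810
```

```text
18.4 [0.53212729 0.09187194 0.10286305] ang 5.874052511346341 r 0.032405473132856286 [-4.15244507 -0.8086173  -0.46200613] 50.5617279431317 0.16177077724514202
```

Emit:
{"api": "jog_arm", "payload": {"deltas": [[0.0002, -0.0009, 0, 0, 0, 0, 0], [0.0002, -0.0009, 0, 0, 0, 0, 0], [0.0002, -0.0009, 0, 0, 0, 0, 0], [0.0001, -0.0009, 0, 0, 0, 0, 0], [0.0001, -0.001, 0, 0, 0, 0, 0], [0.0001, -0.0009, 0, 0, 0, 0, 0], [0, -0.001, 0, 0, 0, 0, 0], [0, -0.001, 0, 0, 0, 0, 0]]}}

```text
t: 19.2
eef_pos: [0.5336, 0.0851, 0.103]
tool_rot: [-0.0, 0.999, -0.034, 0.001]
contact_force: [-1.4, 2.7, -3.0]
gripper_width: 0.17
grasp_force: 50.3
```

```bash
python3 ang.py .5016 .0810; python3 - <<'E'
from h import *
snap('top','top5');c=snap('wrist','wrist5')
a=cv2.imread('pics/wrist5.png');b=cv2.imread('pics/top5.png')
t=cv2.resize(b[185:265,180:300],(450,300),interpolation=cv2.INTER_CUBIC)
im=np.zeros((600,450,3),np.uint8);im[:300]=t;im[300:,:400]=cv2.resize(a,(400,300))
cv2.imwrite('pics/c5.png',im)
E
```

```text
19.2 [0.53362834 0.08514933 0.10296328] ang 6.087351090953825 r 0.03229599970940209 [-1.36714415  2.72790115 -3.01238545] 50.261623609112576 0.17034416298639868
```

View pics/c5.png

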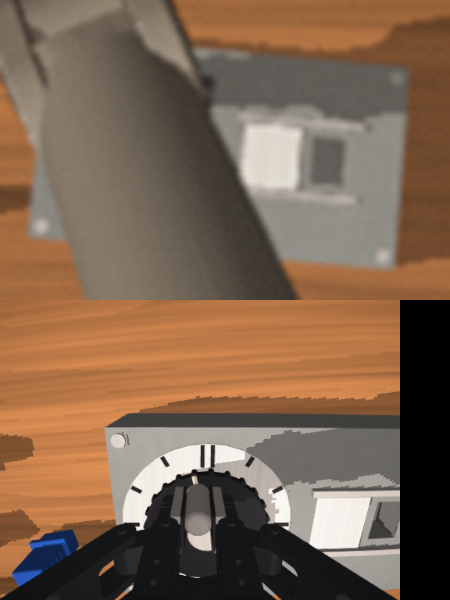

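The top crop shows the cover slid towards the dial and the dark socket hole uncovered at about (327,160). I'll release the knob, rise, and go to look at the plug.

Emit:
{"api": "jog_arm", "payload": {"deltas": [[0, 0, 0, 0, 0, 0, 1], [0, 0, 0, 0, 0, 0, 1], [0, 0, 0, 0, 0, 0, 1], [0, 0, 0, 0, 0, 0, 1], [0, 0, 0.03, 0, 0, 0, 1], [0, 0, 0.04, 0, 0, 0, 1], [0, 0, 0.04, 0, 0, 0, 1], [0, 0, 0.04, 0, 0, 0, 1]]}}

```text
t: 20.1
eef_pos: [0.5328, 0.0847, 0.2545]
tool_rot: [-0.0, 0.999, -0.034, 0.0]
contact_force: [1.1, -0.3, -0.0]
gripper_width: 1.0
grasp_force: 0.0
```

Emit:
{"api": "jog_arm", "payload": {"deltas": [[-0.016, 0.036, 0, 0, 0, 0, 1], [-0.016, 0.036, 0, 0, 0, 0, 1], [-0.016, 0.036, 0, 0, 0, 0, 1], [-0.016, 0.036, 0, 0, 0, 0, 1], [-0.016, 0.036, 0, 0, 0, 0, 1], [-0.016, 0.036, 0, 0, 0, 0, 1], [-0.016, 0.036, 0, 0, 0, 0, 1], [0, 0, 0, 0, 0, 0, 1], [0, 0, 0, 0, 0, 0, 1]]}}

```text
t: 21.0
eef_pos: [0.4204, 0.3374, 0.2528]
tool_rot: [0.0, 0.999, -0.033, 0.0]
contact_force: [1.0, -0.8, 0.3]
gripper_width: 0.998
grasp_force: 0.0
```

```bash
python3 - <<'E'
from h import *
for n in('top','wrist'): snap(n,n+'6')
a=cv2.imread('pics/wrist6.png'); cv2.imwrite('pics/w6b.png',cv2.resize(a,(800,600),interpolation=cv2.INTER_CUBIC))
c=dict(np.load('wrist6.npz')); print(c['eye'],w2px(c,[.459,.341,.062])*1.5625)
E
```

```text
[0.50045145 0.33169934 0.37271709] [[384.32120679 212.98375057]]
```

View pics/w6b.png

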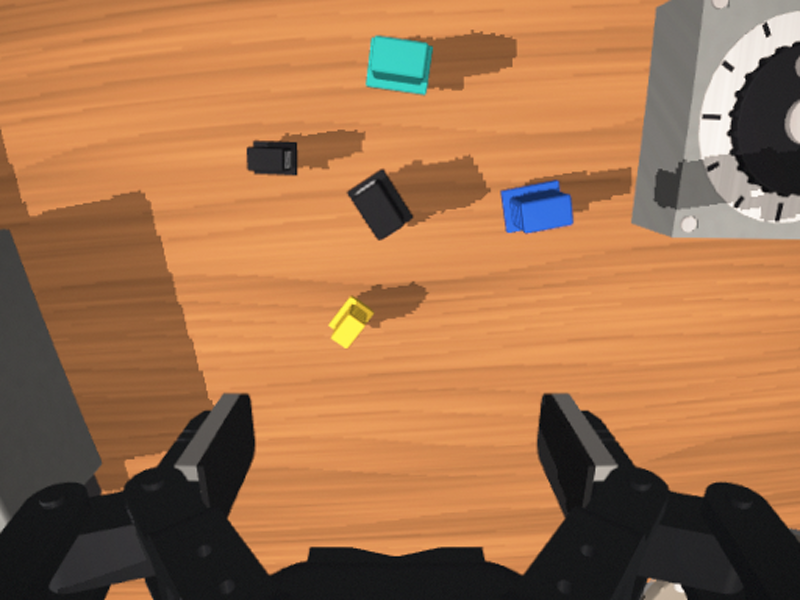

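The wrist view shows the big black plug spanning corners (348,188), (380,170), (412,216) and (380,240). The small black lookalike is at (272,158), the yellow one at (350,322) and the blue one at (537,207). I'll fit the plug model silhouette to get its pose.

```bash
cat > fit.py <<'E'
from h import *
from scipy.optimize import differential_evolution
c=dict(np.load('wrist6.npz')); I=c['img'].astype(int)
m=((I.max(2)<75)|((I.max(2)-I.min(2)<25)&(I.max(2)<170))).astype(np.uint8); m[:, :200]=0; m[:,300:]=0; m[:95]=0; m[170:]=0
n,l,s,_=cv2.connectedComponentsWithStats(m); k=1+np.argmax(s[1:,4]); m=(l==k).astype(np.uint8); print(s[k])
S=4; M=cv2.resize(m,None,fx=S,fy=S,interpolation=cv2.INTER_NEAREST)
boxes=[(32,22,5,20),(27,17,0,5),(40,30,20,26),(32,20,26,62)]
def sil(v):
    o=np.zeros_like(M); Rz=R.from_euler('z',v[2]).as_matrix()
    for a,b,z0,z1 in boxes:
        P=np.array([(x*a/2,y*b/2,z) for x in(-1,1) for y in(-1,1) for z in(z0,z1)])/1000
        q=w2px(c,P@Rz.T+[v[0],v[1],0]); h=cv2.convexHull(((q+.5)*S-.5).round().astype(np.int32)); cv2.fillConvexPoly(o,h,1)
    return o
def cost(v): o=sil(v); return -(o&M).sum()/(o|M).sum()
r=differential_evolution(cost,[(.43,.49),(.31,.37),(-1.6,1.6)],seed=1,maxiter=40,popsize=12,polish=False); print(r.x,r.fun)
o=sil(r.x); im=np.dstack([o*255,M*255,0*M])[400:680,800:1200]; cv2.imwrite('pics/fit.png',im)
x=r.x; print('tooly options yaw', [ (a+np.pi/2)%np.pi-np.pi/2 for a in (x[2],x[2]+np.pi/2)])
E
python3 fit.py
```

```text
[223 109  41  44 989]
[0.47536213 0.31334275 0.61413863] 0.0
tooly options yaw [np.float64(0.6141386258919681), np.float64(-0.9566577009029285)]fit.py:14: RuntimeWarning: overflow encountered in scalar negative
  def cost(v): o=sil(v); return -(o&M).sum()/(o|M).sum()
```

```bash
sed -i 's/return -(o&M).sum()\/(o|M).sum()/return -float((o\&M).sum())\/float((o|M).sum())/' fit.py; python3 fit.py
```

```text
[223 109  41  44 989]
[0.46055021 0.34508345 0.50449989] -0.9125187666012241
tooly options yaw [np.float64(0.504499886464377), np.float64(-1.0662964403305195)]
```

The fit gives the plug at (0.4606, 0.3451) with yaw 0.50 (overlap 0.91). The pads go on the 20 mm sides, so the tool turns +0.567.

Emit:
{"api": "jog_arm", "payload": {"deltas": [[0.008, 0.0015, -0.01, 0, 0, 0.1134, 1], [0.008, 0.0015, -0.01, 0, 0, 0.1134, 1], [0.008, 0.0015, -0.01, 0, 0, 0.1134, 1], [0.008, 0.0015, -0.01, 0, 0, 0.1134, 1], [0.008, 0.0015, -0.01, 0, 0, 0.1134, 1], [0, 0, -0.03, 0, 0, 0, 1], [0, 0, -0.02, 0, 0, 0, 1], [0, 0, 0, 0, 0, 0, 1]]}}

```text
t: 21.9
eef_pos: [0.4606, 0.3411, 0.15]
tool_rot: [0.002, 0.969, 0.245, -0.002]
contact_force: [0.1, -0.6, -0.4]
gripper_width: 1.002
grasp_force: 0.0
```

```bash
python3 - <<'E'
from h import *
c=snap('wrist','wrist6'); t=dict(np.load('top5.npz')); print(bot.get_obs()['tool_rot'])
g=lambda p:(np.array(p,float)+.5)/3.75-.5+[180,185]
e=px2w(t,g([(311,161),(344,161),(327,138),(327,184)]),.06); print(e, (e[0]+e[1])/2,(e[2]+e[3])/2)
print(w2px(c,[.4606,.3451,.062]))
E
sed -i 's/m\[:, :200\]=0; m\[:,300:\]=0; m\[:95\]=0; m\[170:\]=0/m[:,:190]=0; m[:,310:]=0; m[225:]=0/' fit.py
python3 fit.py
```

```text
[ 9.11171679e-04  9.69347559e-01  2.45688832e-01 -1.21520714e-03]
[[ 0.49125205 -0.05166323  0.06      ]
 [ 0.49168031 -0.07609837  0.06      ]
 [ 0.50847046 -0.06328214  0.06      ]
 [ 0.4744938  -0.06373095  0.06      ]] [ 0.49146618 -0.0638808   0.06      ] [ 0.49148213 -0.06350654  0.06      ]
[[248.01412511 207.20535214]]
[ 230  167   37   58 1968]
[0.46032856 0.34551148 0.49229577] -0.8764166968338392
tooly options yaw [np.float64(0.4922957680735265), np.float64(-1.07850055872137)]
```

Emit:
{"api": "jog_arm", "payload": {"deltas": [[0, 0.002, -0.03, 0, 0, 0, 1], [0, 0, -0.03, 0, 0, 0, 1], [0, 0, -0.025, 0, 0, 0, 1], [0, 0, -0.013, 0, 0, 0, 1], [0, 0, 0, 0, 0, 0, 1]]}}

```text
t: 22.45
eef_pos: [0.461, 0.3455, 0.0543]
tool_rot: [0.001, 0.969, 0.246, -0.001]
contact_force: [-0.2, 0.4, 0.8]
gripper_width: 0.997
grasp_force: 0.0
```

Emit:
{"api": "jog_arm", "payload": {"deltas": [[0, 0, 0, 0, 0, 0, 0], [0, 0, 0, 0, 0, 0, 0], [0, 0, 0, 0, 0, 0, 0], [0, 0, 0, 0, 0, 0, 0], [0, 0, 0, 0, 0, 0, 0]], "newtons": 60}}

```text
t: 22.95
eef_pos: [0.4613, 0.3465, 0.0555]
tool_rot: [-0.0, 0.969, 0.247, 0.0]
contact_force: [-0.4, -0.6, 3.6]
gripper_width: 0.225
grasp_force: 58.6
```

Emit:
{"api": "jog_arm", "payload": {"deltas": [[0, 0, 0.02, 0, 0, 0, 0], [0, 0, 0.04, 0, 0, 0, 0], [0, 0, 0.04, 0, 0, 0, 0], [0, 0, 0.04, 0, 0, 0, 0], [0, 0, 0.02, 0, 0, -0.08, 0], [0, 0, 0, 0, 0, -0.1, 0], [0, 0, 0, 0, 0, -0.1, 0], [0, 0, 0, 0, 0, -0.1, 0], [0, 0, 0, 0, 0, -0.1, 0], [0, 0, 0, 0, 0, -0.086, 0]]}}

```text
t: 23.95
eef_pos: [0.4607, 0.3461, 0.2147]
tool_rot: [0.0, 0.999, -0.035, -0.0]
contact_force: [0.2, -0.1, -0.8]
gripper_width: 0.225
grasp_force: 58.8
```

Emit:
{"api": "jog_arm", "payload": {"deltas": [[0.002, -0.03, 0, 0, 0, 0, 0], [0.003, -0.04, 0, 0, 0, 0, 0], [0.003, -0.045, 0, 0, 0, 0, 0], [0.003, -0.045, 0, 0, 0, 0, 0], [0.003, -0.045, 0, 0, 0, 0, 0], [0.003, -0.045, 0, 0, 0, 0, 0], [0.003, -0.045, 0, 0, 0, 0, 0], [0.003, -0.045, 0, 0, 0, 0, 0], [0.003, -0.04, 0, 0, 0, 0, 0], [0.004, -0.03, 0, 0, 0, 0, 0]]}}

```text
t: 24.95
eef_pos: [0.4903, -0.0667, 0.2148]
tool_rot: [0.0, 0.999, -0.035, -0.0]
contact_force: [0.1, 0.2, -0.5]
gripper_width: 0.226
grasp_force: 58.9
```

Emit:
{"api": "jog_arm", "payload": {"deltas": [[0, 0, -0.03, 0, 0, 0, 0], [0, 0, -0.03, 0, 0, 0, 0], [0, 0, -0.02, 0, 0, 0, 0], [0, 0, 0, 0, 0, 0, 0], [0, 0, 0, 0, 0, 0, 0]]}}

```text
t: 25.45
eef_pos: [0.4909, -0.0636, 0.1351]
tool_rot: [-0.0, 0.999, -0.033, -0.0]
contact_force: [-0.9, -0.1, -0.2]
gripper_width: 0.226
grasp_force: 58.9
```

```bash
python3 - <<'E'
from h import *
o=bot.get_obs();print(o['eef_pos'],R.from_quat(np.roll(o['tool_rot'],-1)).as_matrix().round(4),o['contact_force'],o['torque'])
c=snap('wrist','wrist7');a=cv2.imread('pics/wrist7.png'); cv2.imwrite('pics/w7b.png',cv2.resize(a,(800,600),interpolation=cv2.INTER_CUBIC))
d=snap('side','side7')
E
```

```text
[ 0.49094021 -0.06357339  0.13509173] [[ 9.978e-01 -6.700e-02 -4.000e-04]
 [-6.700e-02 -9.978e-01  1.000e-04]
 [-4.000e-04 -1.000e-04 -1.000e+00]] [-0.93653265 -0.14272355 -0.17855086] [ 0.01091271  0.00672313 -0.00447141]
```

View pics/w7b.png

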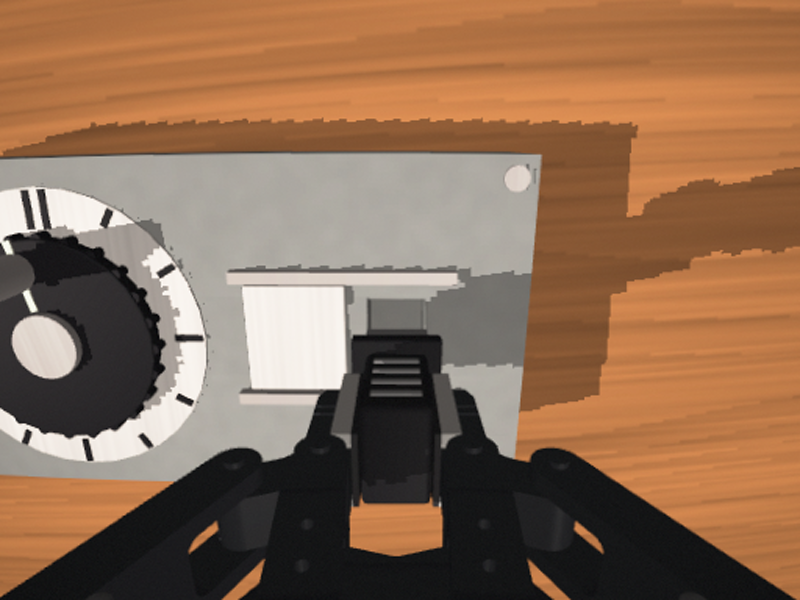

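The wrist view shows the plug held square. The flange's leading edge is at row 336 across columns 351–441, and the hole's far edge is at row 298 across columns 368–427.

```bash
python3 - <<'E'
from h import *
c=dict(np.load('wrist7.npz')); f=lambda p:(np.array(p,float)+.5)*.64-.5
Rz=R.from_euler('z',-.067).as_matrix()
B=lambda p:(p-np.array([.491,-.0636,0]))@Rz   # box axes about TCP
print('flange bottom front',B(px2w(c,f([(351,336),(441,336)]),.0996)))
print('hole far edge',B(px2w(c,f([(368,298),(427,298)]),.06)))
print('rails inner', B(px2w(c,f([(340,284),(340,390)]),.062)))
# predicted for a centred plug
Q=lambda P:w2px(c,np.array(P)@Rz.T+[.491,-.0636,0])*1.5625
print('pred flange bot/top front',Q([(.02,.015,.0996),(.02,-.015,.0996),(.02,.015,.1056),(.02,-.015,.1056)]))
print('pred grip top',Q([(.016,.01,.1416),(.016,-.01,.1416),(-.016,.01,.1416),(-.016,-.01,.1416)]))
E
```

```text
flange bottom front [[ 0.01723332  0.01579378  0.0996    ]
 [ 0.01724128 -0.01443297  0.0996    ]]
hole far edge [[ 0.01819279  0.01213821  0.06      ]
 [ 0.01820041 -0.01209736  0.06      ]]
rails inner [[ 0.02473263  0.02322102  0.062     ]
 [-0.02297899  0.02489119  0.062     ]]
pred flange bot/top front [[352.86201755 328.01705357]
 [442.65449217 328.03735978]
 [351.36442911 334.65440417]
 [444.33781338 334.6737351 ]]
pred grip top [[359.61279182 400.93359267]
 [437.48104687 400.9335613 ]
 [362.41021925 502.17554933]
 [434.07415029 502.155904  ]]
```

```bash
python3 - <<'E'
import cv2
a=cv2.imread('pics/wrist7.png')
g=a.max(2)
for u in(232,256,276): print(u,list(g[205:222,u]))
print('back',list(g[312:330,256]),list(g[312:330,265]))
print('rows L/R 217',list(g[217,220:232]),list(g[217,276:290]))
E
```

```text
232 [np.uint8(174), np.uint8(173), np.uint8(174), np.uint8(175), np.uint8(175), np.uint8(176), np.uint8(177), np.uint8(177), np.uint8(168), np.uint8(89), np.uint8(11), np.uint8(15), np.uint8(21), np.uint8(31), np.uint8(39), np.uint8(41), np.uint8(40)]
256 [np.uint8(115), np.uint8(116), np.uint8(115), np.uint8(115), np.uint8(112), np.uint8(98), np.uint8(60), np.uint8(61), np.uint8(56), np.uint8(36), np.uint8(18), np.uint8(15), np.uint8(20), np.uint8(31), np.uint8(37), np.uint8(28), np.uint8(28)]
276 [np.uint8(114), np.uint8(114), np.uint8(114), np.uint8(116), np.uint8(115), np.uint8(115), np.uint8(115), np.uint8(115), np.uint8(109), np.uint8(62), np.uint8(14), np.uint8(16), np.uint8(18), np.uint8(22), np.uint8(30), np.uint8(32), np.uint8(32)]
back [np.uint8(42), np.uint8(42), np.uint8(42), np.uint8(41), np.uint8(42), np.uint8(42), np.uint8(42), np.uint8(41), np.uint8(42), np.uint8(40), np.uint8(125), np.uint8(188), np.uint8(208), np.uint8(209), np.uint8(206), np.uint8(208), np.uint8(212), np.uint8(214)] [np.uint8(44), np.uint8(45), np.uint8(44), np.uint8(43), np.uint8(43), np.uint8(45), np.uint8(43), np.uint8(43), np.uint8(44), np.uint8(41), np.uint8(129), np.uint8(191), np.uint8(208), np.uint8(206), np.uint8(206), np.uint8(209), np.uint8(214), np.uint8(210)]
rows L/R 217 [np.uint8(231), np.uint8(145), np.uint8(110), np.uint8(113), np.uint8(95), np.uint8(48), np.uint8(19), np.uint8(19), np.uint8(21), np.uint8(20), np.uint8(21), np.uint8(19)] [np.uint8(18), np.uint8(18), np.uint8(17), np.uint8(17), np.uint8(17), np.uint8(20), np.uint8(45), np.uint8(95), np.uint8(116), np.uint8(117), np.uint8(116), np.uint8(116), np.uint8(116), np.uint8(115)]
```

Emit:
{"api": "jog_arm", "payload": {"deltas": [[0.0025, -0.0005, -0.007, 0, 0, 0, 0], [0, 0, -0.007, 0, 0, 0, 0], [0, 0, -0.004, 0, 0, 0, 0], [0, 0, -0.003, 0, 0, 0, 0], [0, 0, -0.002, 0, 0, 0, 0], [0, 0, 0, 0, 0, 0, 0]]}}

```text
t: 26.15
eef_pos: [0.4932, -0.0642, 0.1115]
tool_rot: [-0.0, 0.999, -0.034, -0.0]
contact_force: [-0.4, -0.3, -1.3]
gripper_width: 0.223
grasp_force: 58.9
```

Emit:
{"api": "jog_arm", "payload": {"deltas": [[0, 0, -0.002, 0, 0, 0, 0], [0, 0, -0.002, 0, 0, 0, 0], [0, 0, -0.002, 0, 0, 0, 0], [0, 0, 0, 0, 0, 0, 0]]}}

```text
t: 26.55
eef_pos: [0.4933, -0.0642, 0.1056]
tool_rot: [0.0, 0.999, -0.034, -0.0]
contact_force: [-0.6, 0.1, -1.1]
gripper_width: 0.227
grasp_force: 58.9
```

```bash
python3 - <<'E'
from station import bot
o=bot.get_obs();print(o['eef_pos'],o['contact_force'],o['torque'],o['t'])
E
```

```text
[ 0.49326762 -0.06418795  0.10555435] [-0.62229627  0.05378349 -1.05538829] [ 0.0586196   0.02376099 -0.04209873] 26.55
```

Emit:
{"api": "jog_arm", "payload": {"deltas": [[0, 0, -0.003, 0, 0, 0, 0], [0, 0, -0.003, 0, 0, 0, 0], [0, 0, -0.002, 0, 0, 0, 0], [0, 0, -0.002, 0, 0, 0, 0], [0, 0, -0.001, 0, 0, 0, 0], [0, 0, -0.001, 0, 0, 0, 0], [0, 0, 0, 0, 0, 0, 0], [0, 0, 0, 0, 0, 0, 0]]}}

```text
t: 27.35
eef_pos: [0.4935, -0.0642, 0.0954]
tool_rot: [0.0, 0.999, -0.034, 0.0]
contact_force: [-6.8, 0.2, 19.5]
gripper_width: 0.222
grasp_force: 61.9
```

Seated at the expected height with 19.5 N of push-back. I'll let go and back off.

Emit:
{"api": "jog_arm", "payload": {"deltas": [[0, 0, 0.001, 0, 0, 0, 0], [0, 0, 0, 0, 0, 0, 1], [0, 0, 0, 0, 0, 0, 1], [0, 0, 0, 0, 0, 0, 1], [0, 0, 0, 0, 0, 0, 1], [0, 0, 0.03, 0, 0, 0, 1], [0, 0, 0.04, 0, 0, 0, 1], [0, 0, 0.04, 0, 0, 0, 1], [0, 0, 0.04, 0, 0, 0, 1], [0, 0, 0, 0, 0, 0, 1]]}}

```text
t: 28.35
eef_pos: [0.4967, -0.0642, 0.2502]
tool_rot: [0.0, 0.999, -0.034, 0.005]
contact_force: [0.8, -0.2, 0.4]
gripper_width: 1.0
grasp_force: 0.0
```

```bash
python3 - <<'E'
from h import *
c=snap('wrist','w8'); s=snap('side','s8')
a=cv2.resize(c['img'][...,::-1],(450,338)); b=cv2.resize(s['img'][100:280,180:420,::-1],(350,262),interpolation=cv2.INTER_CUBIC)
im=np.zeros((338,800,3),np.uint8); im[:,:450]=a; im[:262,450:]=b; cv2.imwrite('pics/c8.png',im)
E
```

```text
(no output)
```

View pics/c8.png

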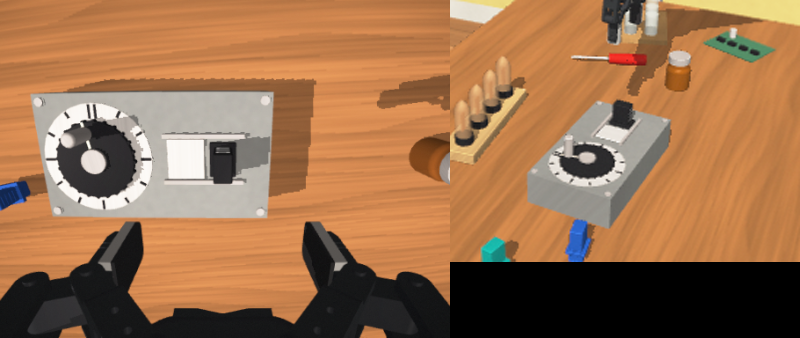

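The plug sits flush in the socket, at about (223,160) in the wrist view and (622,115) in the side view. The cover is open, the jar, tubes and driver are in place, and the gripper is clear.

```bash
python3 -c "
from station import bot
print(bot.hand_in())"
```

```text
the job is handed in; nothing more can be done
None
```

The lockout box is unlocked, the plug is fully home in the socket and released, the other things on the bench were left where they were, and the job was handed in at about 28 s of the 72 s allowed; the verdict was not shown.

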